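# Turn the sample changer to the reader and start the reading

## Task

Turn the sample changer by pushing on an arm of its cross handle with a fingertip until the tall straight-sided jar stands squarely in front of the reading head's window, then press down the start key on top of the head and let it go. The samples ride round on the turntable: do not touch or lift any of them, do not press the key before the jar is in front of the window, and leave everything else on the bench where it lies.

Things in the scene. Friction and masses are not known exactly. Their poses are not given: they have to be found in the camera images.
- changer: Fixed sample changer: round foot with a reading head (white box, 95 mm along x, 112 mm along y, top 120 mm above the bench, near face 172 mm from the axis) on one side. Origin on the turntable's axis at bench height, x towards the head, z up. The turntable is a disc 314 mm across with a grey mat 32 mm above the bench and a lip 3 mm higher round its edge.
- table (a joint): Angle of the turntable in rad, anticlockwise from above positive; its zero says nothing of the samples. Turns both ways for more than a whole turn against a dry friction of about 0.09 N m (1.4 N at 65 mm from the axis) and stays where it is left. The samples ride on it by friction.
- cross: Cross handle fixed on the turntable; origin on the axis 24 mm above the bench, z up. Four level round arms 12 mm thick along its +x, +y, -x, -y, centreline 150 mm above the bench, from a hub 48 mm across to balls 19 mm across at 88 mm from the axis. Sample tops are at most 118 mm above the bench, so a fingertip 130 mm above it and 65 mm from the axis pushes an arm clear of them.
- hub_top (a point): Top of the hub of the cross handle, on the axis, 168 mm above the bench.
- spoke_end (a point): Centre of the ball at the end of one of the four arms (the one along +x of cross), 88 mm from the axis and 150 mm above the bench.
- jar: The sample to be read: a straight-sided light-tight reagent jar with a ribbed cap as wide as the jar, 68 mm across and 86 mm tall, taller than the other samples; it stands loose on the turntable about 115 mm from the axis. Origin at the centre of its underside, z up.
- cup_a: A clear specimen cup with a broad screw lid, 64 mm across and 71 mm tall, standing loose on the turntable; origin at the centre of its underside. A bystander.
- cup_b: A clear specimen cup with a broad screw lid, 64 mm across and 71 mm tall, standing loose on the turntable; origin at the centre of its underside. A bystander.
- cup_c: A clear specimen cup with a broad screw lid, 64 mm across and 71 mm tall, standing loose on the turntable; origin at the centre of its underside. A bystander.
- bay (a point): The point on the turntable's mat straight in front of the reading head's window, where the jar's underside centre shall stand: 115 mm from the axis towards the head, 32 mm above the bench. x points to the head, y sideways. The jar counts as squarely in front when its centre is within 12 mm sideways of this point.
- start_key (a joint): Travel of the start key in m: 0 up, 0.006 fully down (4 N, spring return). It counts as pressed from 0.004.
- start_key_top (a point): Centre of the top face of the start key, a round push button 28 mm across in a low round collar on top of the reading head, 208 mm from the axis. Pressed straight down.
- marker_a: A marker pen about 140 mm long and 15 mm thick lying on the bench to the left of the changer. Bystander.
- marker_b: A marker pen about 140 mm long and 15 mm thick lying on the bench to the right of the changer. Bystander.
- tape: A roll of tape 60 mm across and 19 mm tall lying on the bench to the left of the changer. Bystander.
- driver: A small trimming screwdriver 116 mm long lying on the bench, front left. Bystander.
- tester: A flat white pocket tester 164 mm long and 21 mm thick lying on the bench to the right of the changer. Bystander.
Not all that is in view belongs to the job. Of the things that look like the jar, the smallest one is meant.

How it is judged:
On the way, in this order (a step that is already met when the one before it is completed fails the run):
1. a finger pushes on the cross handle and the turntable turns (contact force between the fingers and cross above 0.3 N and (velocity of joint table above 0.04 rad/s or velocity of joint table below -0.04 rad/s)).
2. the jar stands still in front of the window, within 12 mm sideways (y of jar in the frame of bay between -0.012 and 0.012 m and x of jar in the frame of bay between -0.025 and 0.025 m and linear speed of jar below 0.01 m/s), for 0.2 s.
3. the start key is pressed down by 4 mm or more, with the jar in front of the window (y of jar in the frame of bay between -0.012 and 0.012 m and x of jar in the frame of bay between -0.025 and 0.025 m and value of joint start_key above 0.004 m), for 0.02 s.
At the end, for the whole second after the job is handed in: The jar stands upright and still, its centre within 12 mm sideways of the window's middle (25 mm towards or away); the key was pressed and is up again; the three cups stand upright on the turntable; the other bench things are within 20 mm of where they lay (all of step 2 and value of joint start_key below 0.0015 m and angle between each of jar, cup_a, cup_b, cup_c's own z axis and vertical below 0.1 rad and height (world z) of jar between 0.025 and 0.045 m and height (world z) of cup_a between 0.025 and 0.045 m and height (world z) of cup_b between 0.025 and 0.045 m and height (world z) of cup_c between 0.025 and 0.045 m and distance of each of marker_a, marker_b, tape, driver, tester from where it was at the start of the episode below 0.02 m); the robot touches nothing.
It fails at once if the robot touches a sample (more than 1 N) (contact force between any of the fingers, the arm and jar above 1 N or contact force between any of the fingers, the arm and cup_a above 1 N or contact force between any of the fingers, the arm and cup_b above 1 N or contact force between any of the fingers, the arm and cup_c above 1 N).
It fails at once if a sample is lifted, tipped or pushed off the turntable (height (world z) of any of jar, cup_a, cup_b, cup_c above 0.045 m or angle between any of jar, cup_a, cup_b, cup_c's own z axis and vertical above 0.25 rad).
It fails at once if the start key is pressed before the jar is in front of the window (value of joint start_key above 0.003 m and not (y of jar in the frame of bay between -0.014 and 0.014 m and x of jar in the frame of bay between -0.025 and 0.025 m)).
It fails at once if a bystander on the bench is moved by more than 20 mm (distance of any of marker_a, marker_b, tape, driver, tester from where it was at the start of the episode above 0.02 m).
It also fails if it takes over 51 s, if anything falls off the work surface, if the arm or the gripper's body presses on something with over 40 N, if the wrist force passes 120 N, or if a joint passes its speed limit or range.

## Robot

A 7-joint arm with a two-finger parallel gripper is mounted at the origin on a cart in front of the work surface, level with it; the furniture and walls round the work are solid. World frame = base frame: x ahead of the robot, y to its left, z up, the work surface at z = 0. Lengths are in m, angles in rad, forces in N, time in s.
With the tool pointing down it reaches from about 0.4 to 0.875 m from the base axis. Payload 4.4 kg.
Tool frame: the origin (TCP) lies on the centre line of the jaws, within the pads' length; the fingertips stand 14 mm ahead of it and the grasp point (between the pads) lies 5 mm behind it; z points along the fingers, y is the line along which they close (so a half turn about z gives the same grasp; the last joint's range is limited). The gripper opens to 85 mm and grips with 20 to 120 N. Pads are 22 mm wide; open, the fingers measure 114 mm over their backs; the gripper's body (76 mm by 85 mm) begins 54 mm behind the grasp point. The pads swing forward as they close: fully open they stand 13 mm farther back than shut.
Start: joints at [1.047, 0.628, 0.038, 1.517, -0.027, 0.996, -0.02], TCP at [0.287, -0.583, 0.245] pointing down, gripper open.
Joint ranges: [-3.06, 3.06], [-0.37, 2.12], [-1.25, 1.32], [0.18, 2.47], [-1.1, 4.24], [0.23, 1.98], [-2.94, 2.94]. Speed limits (rad/s): [2.57, 2.57, 3.14, 3.14, 3.14, 3.14, 3.14].

## Interface

Orientations are given as a unit quaternion [x, y, z, w].
In Python, from rig import bot gives the robot as it stands.
- The arm moves only by the tool play_rows, never from a script. Its argument "motion" is text: rows parted by semicolons, each of 6 numbers parted by spaces: the shift along the tool's x, y, z in m, then the turn, a rotation vector about the tool's x, y, z in rad. A call has 1 to 20 rows; each row shifts and turns the commanded pose from where the row before left it, along the tool's axes as they then stand; what a row does not reach is not made up. A row lasts 1/8 s, in which the tool goes at most 62.5 mm and 10.7 degrees, less where a joint would pass 70% of its speed; a pose out of reach is approached as far as the arm can. A call with a gripper value outside its range is refused whole. "claw" is the opening, from 0 (shut) to 1 (fully open), set as the call begins (left out, the last holds). The fingers move at their own pace and stop on an object; "newtons" is the grip in N (left out, the last holds). Time passes only in rows, so rows that do not move let the fingers close. It gives the time, the measured TCP pose, the force, the opening and the grip force at its end, in the units of the state.
- bot.state(): the state, without advancing time (a new reading comes with each control period).
- bot.get_image(name): name is "scene" or "top"; returns a dict with "color" (400x640x3 uint8, red, green, blue), "K" (3x3 intrinsics, pixels), "dist_coeffs" ([k1, k2, p1, p2, k3] as OpenCV has them; the pictures are not rectified), "T" (4x4, takes a point from camera to world coordinates). Camera axes: x right, y up, looking along -z (the intrinsics and any distortion apply to the point x, -y, -z); pixel columns grow to the right and rows downward; lengths in m; the calibration is good to about 2 mm. A picture is of the moment at which its call begins. There is no depth.
- bot.close_job(): hands the job in; it is judged then, once.
Trained networks look in a picture, given as the dict that the camera call returned (one of the last four; its "shot" number tells which), for a name from the list of things; names that differ only in an ending like _2 or _b are one class to them, and where a whole thing is asked for, a point or a joint stands for the part that bears it (a point fixed in the world has none). Each returns a list of dicts, best first, with "score" (0 to 1); they miss things now and then, are a little off and sometimes report something else, mostly with a low value. They report only what shows in the picture. A call takes as long as a camera call. They do not tell look-alikes from the thing itself.
- bot.boxes_of(query, picture): "bbox" ([left, top, right, bottom] in pixels, round what is visible of it).
- bot.cut_out(query, picture): "pixels" (400x640 bool, what is visible of it) and "bbox" ([left, top, right, bottom] in pixels, round what is visible of it).
The state is a dict: "time_s": time; "q": joint angles; "joint_vel": joint speeds; "effort": joint torques, N m; "position": TCP position; "orientation": TCP orientation; "contact_force": force on the tool from outside, world axes, zero at the start; "torque": the same for the moment, N m; "finger_gap": finger opening in m; "grip_force": force on a finger pad.
Only numpy, scipy, OpenCV 4.12 (cv2) and the standard library are available. Lean on these libraries where they do the work, as an engineer would, in place of code of your own. Each camera call takes 0.05 s, during which the arm holds its last target. There are 200 camera calls.

## Working session

There is one attempt and no reset: what is moved stays moved. The work goes in short steps, Python scripts to look and compute and a tool call to move; the robot and the scene stay as the last step left them, time stands still between calls to the robot, and variables do not carry over. Pictures are saved under pics/ and viewed, at most 10 in all, crops included, and the job is handed in when it is done.

Besides the shell and the picture viewer there is one more tool, called by a JSON object that holds its "name" and its "arguments". play_rows: Moves the arm, as the interface text tells. Its arguments: {"type":"object","properties":{"motion":{"type":"string"},"claw":{"type":"number"},"newtons":{"type":"number"}},"required":["motion"]}

```bash
mkdir -p pics; python3 - <<'E'
from rig import bot
import cv2, numpy as np
for n in("scene","top"):
    p=bot.get_image(n); cv2.imwrite(f"pics/{n}0.png",p["color"][:,:,::-1])
    print(n,p["K"],p["dist_coeffs"],np.round(p["T"],3).tolist())
    for q in("jar","cup_a","changer","cross","hub_top","start_key_top"):
        try: print(q,[(round(d["score"],2),np.round(d["bbox"]).tolist()) for d in bot.boxes_of(q,p)][:5])
        except Exception as e: print(q,e)
s=bot.state();print(s)
E
```

```text
scene [[506.10675191   0.         318.201872  ]
 [  0.         506.10675191 201.73256795]
 [  0.           0.           1.        ]] [0.05133021 0.         0.         0.         0.        ] [[-0.894, 0.173, -0.413, -0.058], [-0.447, -0.387, 0.806, 1.296], [-0.02, 0.906, 0.424, 0.788], [0.0, 0.0, 0.0, 1.0]]
jar [(0.9, [299.0, 208.0, 323.0, 241.0]), (0.79, [267.0, 242.0, 307.0, 298.0]), (0.6, [261.0, 167.0, 293.0, 208.0]), (0.41, [313.0, 181.0, 359.0, 229.0])]
cup_a [(0.84, [350.0, 215.0, 368.0, 243.0]), (0.55, [354.0, 193.0, 375.0, 217.0]), (0.5, [299.0, 192.0, 316.0, 215.0]), (0.43, [376.0, 188.0, 397.0, 196.0])]
changer [(0.87, [286.0, 169.0, 386.0, 253.0])]
cross [(0.84, [314.0, 180.0, 363.0, 230.0])]
hub_top [(0.67, [312.0, 180.0, 359.0, 231.0])]
start_key_top []
top [[363.32280636   0.         320.9378289 ]
 [  0.         363.32280636 198.9456811 ]
 [  0.           0.           1.        ]] [-0.07498215  0.          0.          0.          0.        ] [[-0.008, 0.983, -0.186, 0.317], [-1.0, -0.004, 0.023, 0.016], [0.022, 0.186, 0.982, 1.427], [0.0, 0.0, 0.0, 1.0]]
jar [(0.77, [28
[... 500 characters left out ...]
2836417,  0.03847254,  1.51743013, -0.02696767,
        0.99630206, -0.01997477]), 'joint_vel': array([-8.15951293e-05,  1.85627140e-03,  6.49083565e-04,  2.60583882e-04,
       -1.65640457e-03,  9.49646786e-04,  1.02570641e-04]), 'effort': array([-5.97901344e-04, -5.63129854e+01,  1.22514289e+00, -1.93754089e+01,
        1.08767129e-02,  1.41985653e-03,  5.05858139e-06]), 'position': array([ 0.28730213, -0.58305826,  0.24532651]), 'orientation': array([9.73914326e-01, 2.26916033e-01, 1.45463766e-05, 3.42083980e-06]), 'contact_force': array([-0.83891028, -0.22286461,  0.3519083 ]), 'torque': array([-0.0423333 , -0.08000018,  0.02600458]), 'grip_force': 0.0, 'finger_gap': 0.08516460799664848}
```

```bash
python3 - <<'E'
import cv2
a=cv2.imread("pics/top0.png")[90:270,190:430];cv2.imwrite("pics/topc.png",cv2.resize(a,None,fx=3.3,fy=3.3,interpolation=cv2.INTER_CUBIC))
a=cv2.imread("pics/scene0.png")[150:310,230:430];cv2.imwrite("pics/scenec.png",cv2.resize(a,None,fx=3.7,fy=3.7,interpolation=cv2.INTER_CUBIC))
E
```

```text
(no output)
```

View pics/topc.png

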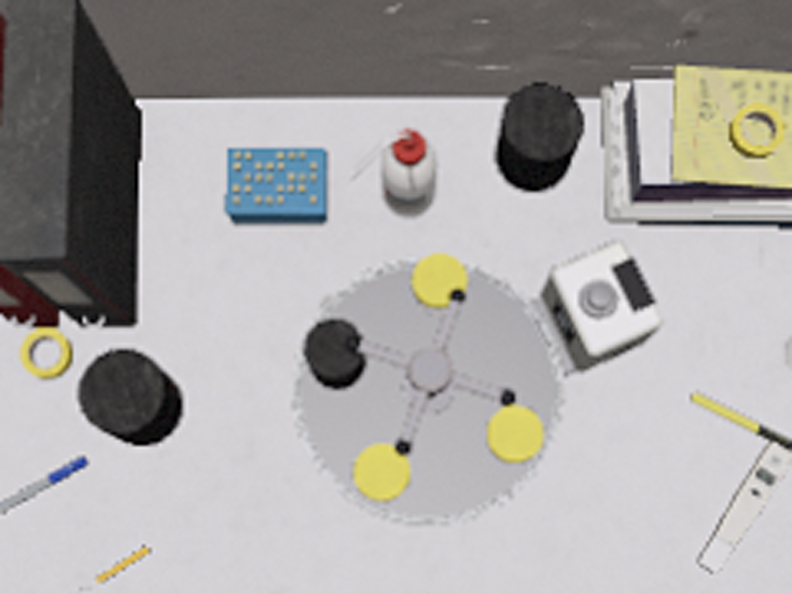

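View pics/scenec.png

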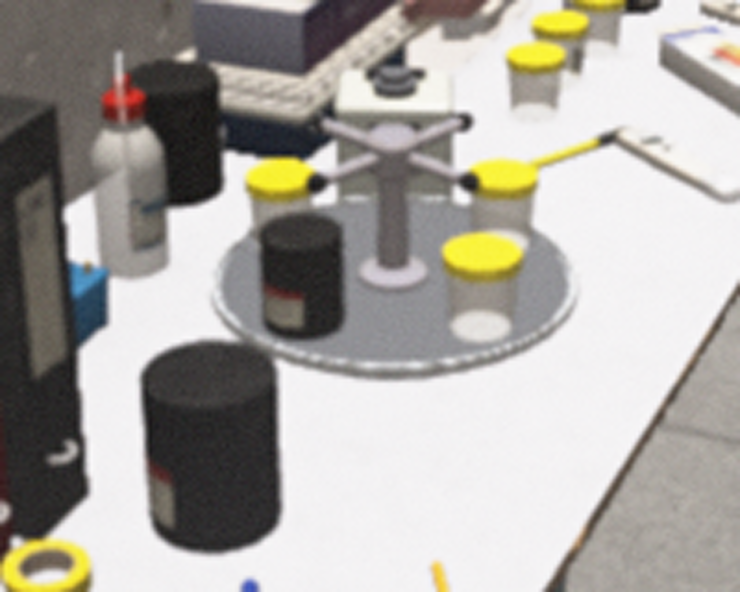

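```bash
cat > h.py <<'E'
import cv2, numpy as np
def ray(p,uv):
    u=cv2.undistortPoints(np.array([[uv]],float),p["K"],p["dist_coeffs"])[0,0]
    T=np.array(p["T"]);return T[:3,3],T[:3,:3]@np.array([u[0],-u[1],-1])
def atz(p,uv,z):
    o,d=ray(p,uv);return o+d*(z-o[2])/d[2]
def tri(p,a,q,b):
    o,d=ray(p,a);o2,d2=ray(q,b)
    s=np.linalg.lstsq(np.c_[d,-d2],o2-o,rcond=None)[0]
    x,y=o+d*s[0],o2+d2*s[1];return (x+y)/2,np.linalg.norm(x-y)
E
python3 - <<'E'
from rig import bot
from h import *
t=bot.get_image("top");s=bot.get_image("scene")
T=lambda x,y:(190+(x-1.15)/3.3,90+(y-1.15)/3.3);S=lambda x,y:(230+(x-1.35)/3.7,150+(y-1.35)/3.7)
for n,a,b in(("hub",(430,369),(395,135)),("key",(599,298),(395,76)),("jartop",(329,348),(303,233)),("bigjarL",(123,390),(210,378))):
    print(n,tri(t,T(*a),s,S(*b)))
hub=atz(t,T(430,369),.168)[:2];print("hub",hub, atz(s,S(395,135),.168))
for n,a,z in(("key",(599,298),.128),("jar",(330,348),.118),("ballN",(458,295),.15),("ballE",(508,397),.15),("ballS",(403,447),.15),("ballW",(353,342),.15),("cupN",(439,279),.103),("cupE",(515,433),.103),("cupS",(382,471),.103)):
    v=atz(t,T(*a),z)[:2];d=v-hub;print(n,v.round(4),np.hypot(*d).round(4),np.degrees(np.arctan2(d[1],d[0])).round(1))
for c in((559,277),(618,243),(660,322),(584,356)):print(atz(t,T(*c),.12))
E
```

```text
hub (array([ 0.54608183, -0.01025894,  0.16721762]), np.float64(0.000632458282474584))
key (array([ 0.63182169, -0.19880672,  0.13821609]), np.float64(0.0028992938962761183))
jartop (array([0.57801695, 0.10041898, 0.11948656]), np.float64(0.0012729182889223))
bigjarL (array([0.53264059, 0.32824033, 0.1184091 ]), np.float64(0.0005417854622301707))
hub [ 0.54563845 -0.01035243] [ 0.54566056 -0.00860799  0.168     ]
key [ 0.6329 -0.201 ] 0.2097 -65.4
jar [0.5789 0.0996] 0.1149 73.2
ballN [ 0.6312 -0.0421] 0.0913 -20.3
ballE [ 0.5178 -0.0947] 0.0889 -108.2
ballS [0.4642 0.0188] 0.0865 160.3
ballW [0.5791 0.0727] 0.0895 68.1
cupN [ 0.6616 -0.0228] 0.1167 -6.1
cupE [ 0.4846 -0.1059] 0.1133 -122.6
cupS [0.4432 0.0422] 0.1152 152.9
[ 0.65931315 -0.15776551  0.12      ]
[ 0.69918467 -0.22636079  0.12      ]
[ 0.6070291  -0.27042544  0.12      ]
[ 0.56840877 -0.18320285  0.12      ]
```

The jar-like things in the top view are at px (290,197) on the turntable, about (353,130) behind it, and (228,207) on the left. The one on the turntable is clearly the smallest (both enlarged crops show it), so it is the one meant. It sits at 73° and the head at -65°, so the table has to turn about 138.6° clockwise. I'll push the arm at 70°.

{"name": "play_rows", "arguments": {"motion": "0.0174 -0.0166 0 0 0 0; 0.0348 -0.0332 0 0 0 0; 0.0348 -0.0332 0 0 0 0; 0.0348 -0.0332 0 0 0 0; 0.0348 -0.0332 0 0 0 0; 0.0348 -0.0332 0 0 0 0; 0.0348 -0.0332 0 0 0 0; 0.0348 -0.0332 0 0 0 0; 0.0348 -0.0332 0 0 0 0; 0.0348 -0.0332 0 0 0 0; 0.0348 -0.0332 0 0 0 0; 0.0348 -0.0332 0 0 0 0; 0.0348 -0.0332 0 0 0 0; 0.0348 -0.0332 0 0 0 0; 0.0174 -0.0166 0 0 0 0; 0 0 0 0 0 0", "claw": 0, "newtons": 20}}

```text
time_s: 2.8
position: [0.5194, 0.0515, 0.2453]
orientation: [0.973, 0.229, 0.0, -0.0]
contact_force: [-0.2, -0.6, -1.3]
finger_gap: 0.0
grip_force: 0.0
```

{"name": "play_rows", "arguments": {"motion": "0 0 0 0 0 -0.184; 0 0 0 0 0 -0.184; 0 0 0 0 0 -0.184; 0 0 0 0 0 -0.184; 0 0 0 0 0 -0.184; 0 0 0 0 0 -0.184; 0 0 0 0 0 -0.184; 0 0 0 0 0 -0.184; 0 0 0 0 0 -0.184; 0 0 0 0 0 -0.184; 0 0 0 0 0 -0.184; 0 0 0 0 0 -0.184; 0 0 0 0 0 -0.184; 0 0 0 0 0 -0.184; 0 0 0 0 0 -0.184; 0 0 0 0 0 -0.184; 0 0 0 0 0 -0.184; 0 0 0 0 0 0; 0 0 0 0 0 0"}}

```text
time_s: 5.18
position: [0.5188, 0.0481, 0.2452]
orientation: [-0.218, 0.976, -0.0, -0.0]
contact_force: [-0.9, -0.6, 0.3]
finger_gap: -0.0002
grip_force: 0.0
```

```bash
cat >> h.py <<'E'
C=np.array([.5456,-.0098])
def where(s):
    from scipy.spatial.transform import Rotation as R
    M=R.from_quat(s["orientation"]).as_matrix();p=s["position"];d=p[:2]-C
    print("t",s["time_s"],"p",p.round(4),"toolx deg",np.degrees(np.arctan2(M[1,0],M[0,0])).round(1),"tilt",M[:,2].round(3),"r",np.hypot(*d).round(4),"th",np.degrees(np.arctan2(d[1],d[0])).round(1),"q",s["q"].round(2),"F",s["contact_force"].round(1),"gap",s["finger_gap"])
    return M
E
python3 -c "
from rig import bot
from h import *
where(bot.state())"
```

```text
t 5.175 p [0.5188 0.0481 0.2452] toolx deg -154.8 tilt [-0.    -0.001 -1.   ] r 0.0638 th 114.8 q [ 0.43  0.57 -0.88  1.86  0.54  0.97  1.32] F [-0.9 -0.6  0.3] gap -0.00024212747983530137
```

{"name": "play_rows", "arguments": {"motion": "0 0 0.025 0 0 0; 0 0 0.026 0 0 0; 0 0 0.026 0 0 0; 0 0 0.024 0 0 0; 0 0 0 0 0 0; -0.0045 0.0004 0 0 0 0.07; -0.0045 0.0004 0 0 0 0.07; -0.0045 0 0 0 0 0.07; -0.0045 -0.0001 0 0 0 0.07; -0.0045 -0.0001 0 0 0 0.07; -0.0026 -0.0001 0 0 0 0.04; -0.002 0 0 0 0 0.03; -0.002 0 0 0 0 0.03; -0.002 0 0 0 0 0.03; -0.002 0 0 0 0 0.03; -0.002 0 0 0 0 0.03; -0.002 0 0 0 0 0.03; 0 0 0 0 0 0"}}

```text
time_s: 7.42
position: [0.5545, 0.0564, 0.1443]
orientation: [0.063, 0.998, -0.0, -0.0]
contact_force: [-0.3, 0.1, -0.1]
finger_gap: -0.0001
grip_force: 0.3
```

```bash
python3 -c "
from rig import bot
from h import *
where(bot.state())
p=bot.get_image('top');cv2.imwrite('pics/t1.png',cv2.resize(p['color'][90:270,190:430,::-1],None,fx=3.3,fy=3.3,interpolation=cv2.INTER_CUBIC))"
```

```text
t 7.425 p [0.5545 0.0564 0.1443] toolx deg 172.8 tilt [-0. -0. -1.] r 0.0668 th 82.4 q [ 0.23  0.7  -0.61  1.86  0.56  0.76  0.76] F [-0.3  0.1 -0.1] gap -0.00013027828894603946
```

View pics/t1.png

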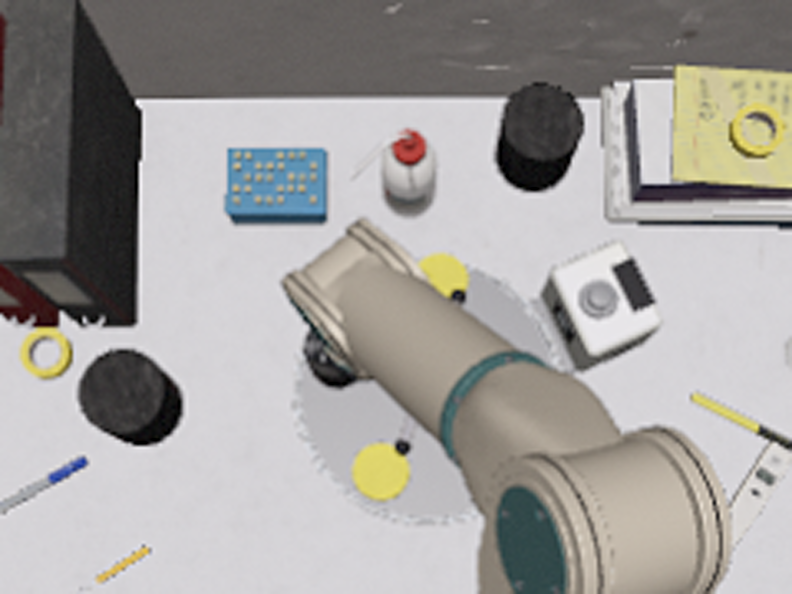

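Only the S cup/ball have barely shifted: the fingertip is just at the arm. Now the long push.

{"name": "play_rows", "arguments": {"motion": "-0.002 -0.0002 0 0 0 0.03; -0.0026 -0.0002 0 0 0 0.04; -0.0033 -0.0003 0 0 0 0.05; -0.0039 -0.0003 0 0 0 0.06; -0.0046 -0.0003 0 0 0 0.07; -0.0046 -0.0003 0 0 0 0.07; -0.0046 -0.0002 0 0 0 0.07; -0.0046 -0.0002 0 0 0 0.07; -0.0046 -0.0002 0 0 0 0.07; -0.0046 -0.0002 0 0 0 0.07; -0.0046 -0.0002 0 0 0 0.07; -0.0046 -0.0002 0 0 0 0.07; -0.0046 -0.0002 0 0 0 0.07; -0.0046 -0.0002 0 0 0 0.07; -0.0046 -0.0002 0 0 0 0.07; -0.0046 -0.0002 0 0 0 0.07; -0.0046 -0.0002 0 0 0 0.07; -0.004 -0.0001 0 0 0 0.06; -0.0026 0 0 0 0 0.04; 0 0 0 0 0 0"}}

```text
time_s: 9.98
position: [0.6099, 0.006, 0.1445]
orientation: [0.612, 0.791, 0.0, 0.0]
contact_force: [0.1, 1.2, -0.1]
finger_gap: 0.0003
grip_force: 0.2
```

```bash
python3 -c "
from rig import bot
from h import *
where(bot.state())
p=bot.get_image('top');cv2.imwrite('pics/t2.png',cv2.resize(p['color'][90:270,190:430,::-1],None,fx=3.3,fy=3.3,interpolation=cv2.INTER_CUBIC))"
```

```text
t 9.975 p [0.6099 0.006  0.1445] toolx deg 104.6 tilt [ 0.001 -0.001 -1.   ] r 0.0662 th 13.8 q [ 0.12  0.7  -0.29  1.72  0.27  0.75 -0.05] F [ 0.1  1.2 -0.1] gap 0.000279348243486683
```

View pics/t2.png

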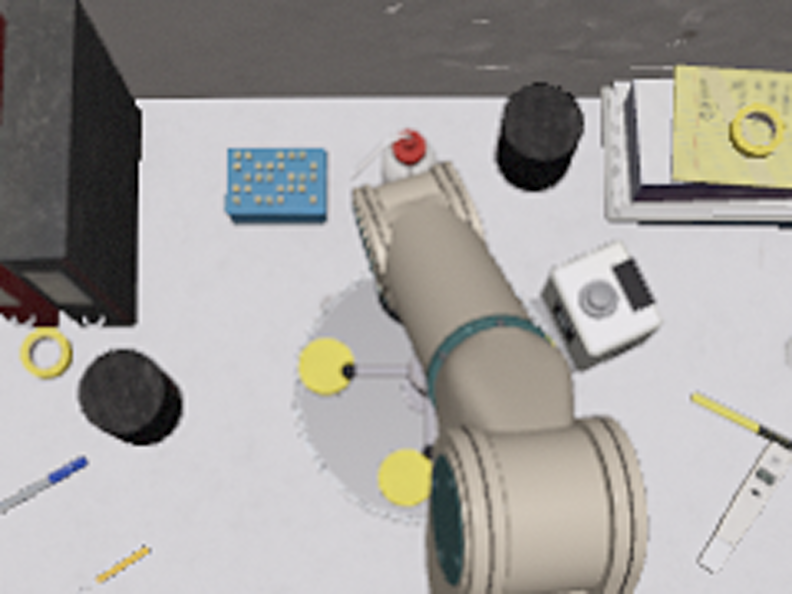

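The S ball is now at (349,371), so the arms are near 0°/90° and the finger leads by about 14°. About 68° remain. I'll push most of that, then measure with both cameras.

{"name": "play_rows", "arguments": {"motion": "-0.002 -0.0002 0 0 0 0.03; -0.0033 -0.0002 0 0 0 0.05; -0.0046 -0.0002 0 0 0 0.07; -0.0046 -0.0002 0 0 0 0.07; -0.0046 -0.0002 0 0 0 0.07; -0.0046 -0.0002 0 0 0 0.07; -0.0046 -0.0002 0 0 0 0.07; -0.0046 -0.0002 0 0 0 0.07; -0.0046 -0.0002 0 0 0 0.07; -0.0046 -0.0002 0 0 0 0.07; -0.0046 -0.0002 0 0 0 0.07; -0.0046 -0.0002 0 0 0 0.07; -0.0046 -0.0002 0 0 0 0.07; -0.004 -0.0002 0 0 0 0.06; -0.0033 -0.0001 0 0 0 0.05; -0.0026 -0.0001 0 0 0 0.04; -0.002 0 0 0 0 0.03; -0.0013 0 0 0 0 0.02; -0.0007 0 0 0 0 0.01; 0 0 0 0 0 0"}}

```text
time_s: 12.52
position: [0.5906, -0.0576, 0.1444]
orientation: [0.928, 0.374, -0.0, -0.0]
contact_force: [1.7, -0.6, -0.7]
finger_gap: -0.0002
grip_force: 0.7
```

```bash
python3 -c "
from rig import bot
from h import *
where(bot.state())
a=[]
for n in('top','scene'):
    p=bot.get_image(n);a.append(cv2.resize(p['color'][120:270,240:430,::-1],None,fx=2.1,fy=2.8,interpolation=cv2.INTER_CUBIC) if n=='top' else cv2.resize(p['color'][150:300,240:430,::-1],None,fx=2.1,fy=2.8,interpolation=cv2.INTER_CUBIC))
    print(n,[(round(d['score'],2),np.round(d['bbox'],1).tolist()) for d in bot.boxes_of('jar',p)])
cv2.imwrite('pics/t3.png',np.hstack(a))"
```

```text
t 12.525 p [ 0.5906 -0.0576  0.1444] toolx deg 43.9 tilt [-0.  0. -1.] r 0.0656 th -46.7 q [ 0.05  0.67  0.    1.77 -0.    0.69 -0.75] F [ 1.7 -0.6 -0.7] gap -0.0001994682694948665
top [(0.78, [216.3, 194.5, 248.1, 224.2]), (0.58, [296.4, 177.0, 318.1, 217.0]), (0.57, [342.2, 115.7, 370.4, 150.7])]
scene [(0.72, [324.1, 188.4, 345.0, 211.1]), (0.71, [269.8, 242.6, 306.9, 300.4]), (0.71, [264.9, 166.2, 294.6, 204.9])]
```

View pics/t3.png

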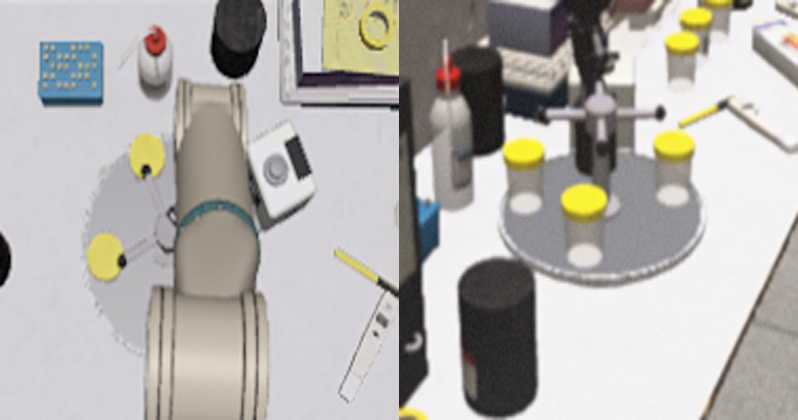

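{"name": "play_rows", "arguments": {"motion": "-0.0013 0 0 0 0 0.02; -0.0016 0 0 0 0 0.025; -0.0016 0 0 0 0 0.025; -0.0013 0 0 0 0 0.02; -0.001 0 0 0 0 0.015; -0.0007 0 0 0 0 0.01; -0.0007 0 0 0 0 0.01; 0 0 0 0 0 0; 0.006 0 0 0 0 0; 0.008 0 0 0 0 0; 0 0 -0.025 0 0 0; 0 0 -0.04 0 0 0; 0 0 -0.04 0 0 0; 0 0.02 -0.02 0 0 0; -0.01 0.05 0 0 0 0; -0.02 0.05 0 0 0 0; -0.03 0.05 0 0 0 0; -0.03 0.05 0 0 0 0; -0.03 0.04 0 0 0 0; 0 0 0 0 0 0"}}

```text
time_s: 15.22
position: [0.6526, -0.3415, 0.2683]
orientation: [0.95, 0.311, -0.002, 0.002]
contact_force: [-0.7, -0.3, -0.6]
finger_gap: 0.0001
grip_force: 0.0
```

```bash
python3 -c "
from rig import bot
from h import *
where(bot.state())
p=bot.get_image('top');cv2.imwrite('pics/t4.png',cv2.resize(p['color'][90:270,190:430,::-1],None,fx=3.3,fy=3.3,interpolation=cv2.INTER_CUBIC))
for d in bot.cut_out('jar',p):
    m=d['pixels'];print(round(d['score'],2),np.round(d['bbox'],1))
"
```

```text
t 15.225 p [ 0.6526 -0.3415  0.2683] toolx deg 36.3 tilt [-0.002 -0.004 -1.   ] r 0.3485 th -72.1 q [ 0.41  0.75  0.06  1.2  -0.04  1.19 -0.47] F [-0.7 -0.3 -0.6] gap 0.0001427664193528667
0.87 [213.9 195.8 246.2 221.6]
0.72 [339.2 181.8 354.6 205.9]
0.68 [344.2 115.  370.5 147.5]
```

View pics/t4.png

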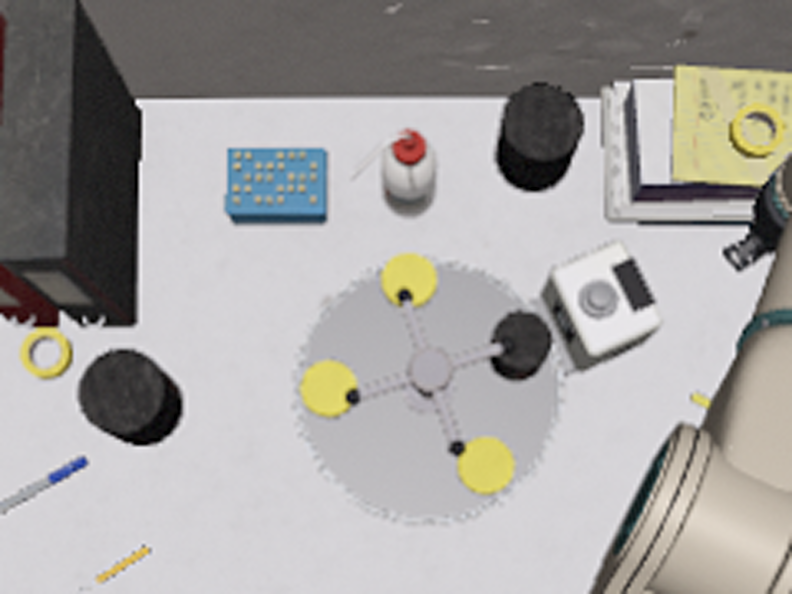

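```bash
python3 - <<'E'
from rig import bot
from h import *
t=bot.get_image("top")
T=lambda x,y:(190+(x-1.15)/3.3,90+(y-1.15)/3.3)
g=cv2.imread("pics/t4.png").max(2);m=np.zeros_like(g);m[300:392,480:556]=(g[300:392,480:556]<75)
n,l,st,c=cv2.connectedComponentsWithStats(m);k=1+st[1:,4].argmax();print(st[k],c[k])
hub=atz(t,T(430,369),.168)[:2]
for z in(.135,.128):
  v=atz(t,T(599,298),z)[:2]-hub;print("head",np.degrees(np.arctan2(v[1],v[0])),np.hypot(*v))
for n,a,z in(("jar",(522,344),.118),("ballN",(404,297),.15),("ballS",(457,448),.15),("ballW",(353,398),.15)):
    d=atz(t,T(*a),z)[:2]-hub;print(n,d,np.hypot(*d).round(4),np.degrees(np.arctan2(d[1],d[0])).round(1))
# head face normal from top edges
P=[atz(t,T(*c),.12)[:2] for c in((559,277),(618,243),(660,322),(584,356))]
for i in range(4):
    e=P[(i+1)%4]-P[i];print(np.hypot(*e).round(4),np.degrees(np.arctan2(e[1],e[0])).round(1))
E
```

```text
[ 491  312   60   67 2926] [520.81886535 345.54477102]
head -65.69316309591002 0.20789416982715075
head -65.40004397714085 0.20966473072996555
jar [ 0.03705888 -0.10401004] 0.1104 -70.4
ballN [0.08351016 0.02749032] 0.0879 18.2
ballS [-0.08278762 -0.02863186] 0.0876 -160.9
ballW [-0.02813007  0.08278022] 0.0874 108.8
0.0793 -59.8
0.1021 -154.4
0.0954 113.9
0.0944 15.6
```

Jar is at about -69.5° and the head at about -65.6°. That is roughly 7 mm past centre, so I'll nudge it back about 3.5° from the other side of the same arm.

{"name": "play_rows", "arguments": {"motion": "0 0 0 0 0 0.1512; 0 0 0 0 0 0.1512; 0 0 0 0 0 0.1512; 0 0 0 0 0 0.1512; 0 0 0 0 0 0.1512; -0.0244 -0.0418 0 0 0 0; -0.0244 -0.0418 0 0 0 0; -0.0244 -0.0418 0 0 0 0; -0.0244 -0.0418 0 0 0 0; -0.0244 -0.0418 0 0 0 0; -0.0244 -0.0418 0 0 0 0; 0 0 0 0 0 0; 0 0 0 0 0 0"}}

```text
time_s: 17.0
position: [0.5386, -0.0677, 0.2698]
orientation: [0.998, -0.056, 0.001, -0.0]
contact_force: [0.4, 0.2, 0.0]
finger_gap: -0.0002
grip_force: 0.0
```

```bash
python3 -c "
from rig import bot
from h import *
where(bot.state())"
```

```text
t 17.0 p [ 0.5386 -0.0677  0.2698] toolx deg -6.5 tilt [ 0.001 -0.    -1.   ] r 0.0583 th -96.8 q [-0.11  0.46  0.26  1.79 -0.15  0.91 -1.46] F [0.4 0.2 0. ] gap -0.00015932760038982942
```

{"name": "play_rows", "arguments": {"motion": "0 0.004 0.02 0 0 0; 0 0.003 0.035 0 0 0; 0 0 0.035 0 0 0; 0 0 0.025 0 0 0; 0 0 0.0105 0 0 0; 0 0 0 0 0 0; 0.0026 0 0 0 0 -0.04; 0.0026 0 0 0 0 -0.04; 0.0026 0 0 0 0 -0.04; 0.002 0 0 0 0 -0.03; 0.0013 0 0 0 0 -0.02; 0.0007 0 0 0 0 -0.01; 0.0007 0 0 0 0 -0.01; 0.0007 0 0 0 0 -0.01; 0.0007 0 0 0 0 -0.01; 0.0007 0 0 0 0 -0.01; 0 0 0 0 0 0; 0 0 0 0 0 0"}}

```text
time_s: 19.25
position: [0.5518, -0.0761, 0.1438]
orientation: [0.999, 0.052, -0.0, -0.0]
contact_force: [-1.8, -0.3, 0.3]
finger_gap: -0.0002
grip_force: 0.8
```

```bash
python3 -c "
from rig import bot
from h import *
where(bot.state())"
```

```text
t 19.25 p [ 0.5518 -0.0761  0.1438] toolx deg 6.0 tilt [-0. -0. -1.] r 0.0666 th -84.6 q [-0.01  0.64  0.15  1.88 -0.15  0.64 -1.24] F [-1.8 -0.3  0.3] gap -0.00015260069351484939
```

{"name": "play_rows", "arguments": {"motion": "0.0007 0 0 0 0 -0.01; 0.0007 0 0 0 0 -0.01; 0.0007 0 0 0 0 -0.01; 0 0 0 0 0 0; -0.006 0 0 0 0 0; -0.008 0 0 0 0 0; 0 0 -0.03 0 0 0; 0 0 -0.04 0 0 0; 0 0 -0.04 0 0 0; 0.012 0.05 0 0 0 0; 0.014 0.055 0 0 0 0; 0.014 0.055 0 0 0 0; 0.012 0.055 0 0 0 0; 0.01 0.05 0 0 0 0; 0 0 0 0 0 0; 0 0 0 0 0 0"}}

```text
time_s: 21.25
position: [0.6369, -0.331, 0.2533]
orientation: [0.998, 0.067, -0.0, -0.001]
contact_force: [0.2, 1.8, -0.7]
finger_gap: 0.0002
grip_force: 0.0
```

```bash
python3 - <<'E'
from rig import bot
from h import *
where(bot.state())
p=bot.get_image('top');s=bot.get_image('scene')
a=cv2.resize(p['color'][140:250,270:400,::-1],None,fx=3,fy=3,interpolation=cv2.INTER_CUBIC);b=cv2.resize(s['color'][150:260,280:410,::-1],None,fx=3,fy=3,interpolation=cv2.INTER_CUBIC)
cv2.imwrite('pics/t5.png',np.hstack([a,b]))
for q,im in(('jar',p),('jar',s)):print([(round(d['score'],2),np.round(d['bbox'],1).tolist()) for d in bot.boxes_of(q,im)])
E
```

```text
t 21.25 p [ 0.6369 -0.331   0.2533] toolx deg 7.7 tilt [-0.001  0.002 -1.   ] r 0.334 th -74.1 q [ 0.35  0.74  0.17  1.29 -0.13  1.13 -0.9 ] F [ 0.2  1.8 -0.7] gap 0.00015047738584301977
[(0.8, [340.5, 116.5, 368.1, 149.6]), (0.65, [214.3, 197.3, 247.3, 221.5]), (0.54, [336.6, 181.6, 355.6, 204.8]), (0.41, [293.7, 177.4, 344.4, 227.0])]
[(0.73, [326.8, 187.9, 350.6, 208.5]), (0.63, [263.3, 167.4, 290.9, 208.2]), (0.6, [306.7, 179.2, 366.7, 229.9]), (0.59, [267.5, 241.1, 310.1, 300.3])]
```

View pics/t5.png

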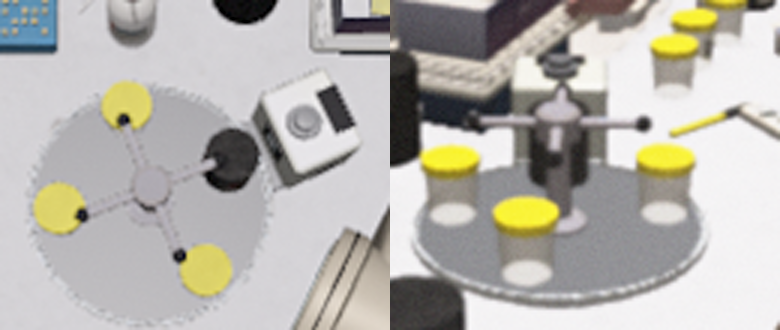

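```bash
python3 - <<'E'
from rig import bot
from h import *
t=bot.get_image("top")
T=lambda x,y:(270+(x-1)/3,140+(y-1)/3)
g=cv2.imread("pics/t5.png").max(2)[:,:390];m=np.zeros_like(g);m[120:200,195:262]=(g[120:200,195:262]<75)
n,l,st,c=cv2.connectedComponentsWithStats(m);k=1+st[1:,4].argmax();print(st[k],c[k])
for n,a,z in(("key",(303,121),.131),("jar",(231,157),.118),("ballN",(124,120),.15),("ballS",(180,255),.15),("ballW",(82,215),.15)):
    d=atz(t,T(*a),z)[:2];e=d-C;print(n,d,np.hypot(*e).round(4),np.degrees(np.arctan2(e[1],e[0])).round(1))
E
```

```text
[ 204  129   55   62 2413] [231.33112308 159.65354331]
key [ 0.63201748 -0.19862587] 0.2077 -65.4
jar [ 0.58983959 -0.11020484] 0.1097 -66.2
ballN [0.62910326 0.02102377] 0.089 20.3
ballS [ 0.46545556 -0.0444265 ] 0.0873 -156.6
ballW [0.51363689 0.0710678 ] 0.087 111.6
```

Jar is at -66.2° and head at -65.4°, so it is centred within about 2 mm. Next is the key, at (0.632, -0.200).

{"name": "play_rows", "arguments": {"motion": "0.0032 -0.03 0 0 0 0; 0.0032 -0.035 0 0 0 0; 0.0032 -0.035 0 0 0 0; 0.0031 -0.0305 0 0 0 0; 0 0 0 0 0 0; 0 0 0.03 0 0 0; 0 0 0.035 0 0 0; 0 0 0.02 0 0 0; 0 0 0 0 0 0; 0 0 0 0 0 0"}}

```text
time_s: 22.75
position: [0.633, -0.2018, 0.1699]
orientation: [0.998, 0.067, 0.001, 0.001]
contact_force: [0.2, -0.4, 0.9]
finger_gap: 0.0
grip_force: 0.0
```

{"name": "play_rows", "arguments": {"motion": "0 0 0.01 0 0 0; 0 0 0.006 0 0 0; 0 0 0.003 0 0 0; 0 0 0.002 0 0 0; 0 0 0 0 0 0"}}

```text
time_s: 23.38
position: [0.6327, -0.2012, 0.15]
orientation: [0.998, 0.067, 0.001, 0.0]
contact_force: [-3.1, 1.5, 12.8]
finger_gap: -0.0002
grip_force: 6.3
```

{"name": "play_rows", "arguments": {"motion": "0 0 -0.002 0 0 0; 0 0 0 0 0 0; 0 0 0 0 0 0"}}

```text
time_s: 23.75
position: [0.6327, -0.2011, 0.1502]
orientation: [0.998, 0.067, 0.0, 0.0]
contact_force: [-0.5, -0.4, 5.8]
finger_gap: 0.0001
grip_force: 2.7
```

{"name": "play_rows", "arguments": {"motion": "0 0 -0.0015 0 0 0; 0 0 0 0 0 0; 0 0 0 0 0 0"}}

```text
time_s: 24.12
position: [0.6327, -0.2011, 0.1513]
orientation: [0.998, 0.067, 0.0, 0.0]
contact_force: [1.1, -1.1, 3.0]
finger_gap: 0.0004
grip_force: 1.6
```

{"name": "play_rows", "arguments": {"motion": "0 0 -0.002 0 0 0; 0 0 0 0 0 0; 0 0 0 0 0 0"}}

```text
time_s: 24.5
position: [0.6324, -0.2009, 0.1533]
orientation: [0.998, 0.067, 0.0, 0.0]
contact_force: [0.7, -1.5, 3.2]
finger_gap: -0.0003
grip_force: 1.2
```

The force stays at about 3 N as the tip rises, so it is the key's spring, and it bottomed out at z = 0.150. The key was pressed fully. Now lift and retreat.

{"name": "play_rows", "arguments": {"motion": "0 0 -0.01 0 0 0; 0 0 -0.03 0 0 0; 0 0 -0.04 0 0 0; 0 0 -0.03 0 0 0; 0 0.04 0 0 0 0; 0 0.05 0 0 0 0; 0 0.05 0 0 0 0; 0 0 0 0 0 0; 0 0 0 0 0 0; 0 0 0 0 0 0"}}

```text
time_s: 25.75
position: [0.6515, -0.3374, 0.2633]
orientation: [0.998, 0.068, -0.0, -0.001]
contact_force: [-0.1, 0.6, -1.1]
finger_gap: -0.0
grip_force: 0.0
```

```bash
python3 - <<'E'
from rig import bot
from h import *
where(bot.state())
p=bot.get_image('top');s=bot.get_image('scene')
a=cv2.resize(p['color'][140:250,270:400,::-1],None,fx=3,fy=3,interpolation=cv2.INTER_CUBIC);b=cv2.resize(s['color'][150:260,280:410,::-1],None,fx=3,fy=3,interpolation=cv2.INTER_CUBIC)
cv2.imwrite('pics/t6.png',np.hstack([a,b]))
E
```

```text
t 25.75 p [ 0.6515 -0.3374  0.2633] toolx deg 7.9 tilt [-0.     0.002 -1.   ] r 0.3443 th -72.1 q [ 0.36  0.75  0.17  1.22 -0.13  1.18 -0.9 ] F [-0.1  0.6 -1.1] gap -1.4371927895860813e-05
```

View pics/t6.png

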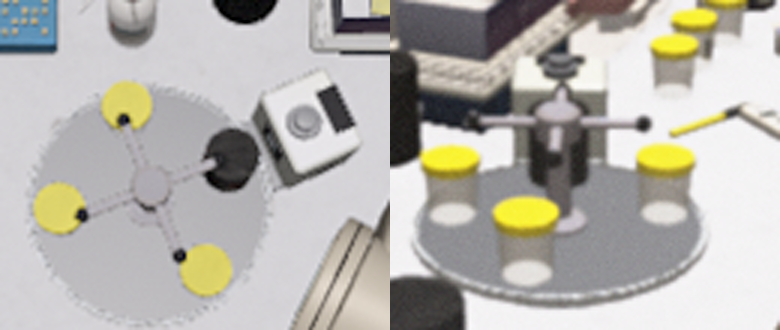

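The picture is unchanged: the jar at (231,158) is still in front of the head, the three cups are upright, and the key at (303,121) is up.

```bash
python3 -c "
from rig import bot
print(bot.close_job())"
```

```text
the job is handed in; nothing more can be done
None
```

The job is handed in, with no verdict shown: the jar stands about 2 mm from the middle of the window by my last measurement, the start key was pressed fully down and let go, and the arm is clear of everything.

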